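Load the press disc and pump the ram down on it

ROBOT

A 6-joint arm with a two-finger parallel gripper is mounted at the origin on a cart in front of the work surface, level with it; the furniture and walls round the work are solid. World frame = base frame: x ahead of the robot, y to its left, z up, the work surface at z = 0. Lengths are in mm, angles in rad, forces in N, time in s.
With the tool pointing down it reaches from about 275 to 750 mm from the base axis. Payload 10.2 kg.
Tool frame: the origin (TCP) lies at the very end of the fingers, on their centre line; the grasp point (between the pads) lies 19 mm behind it (manip.grasp_offset is the distance from the TCP to the grasp point, in mm); z points along the fingers, y is the line along which they close (so a half turn about z gives the same grasp; the last joint's range is limited). The gripper opens to 88 mm and grips with 3 to 60 N. Pads are 18 mm wide; open, the fingers measure 123 mm over their backs; the gripper's body (75 mm by 187 mm) begins 45 mm behind the grasp point.
Start: joints at [1.125, 0.313, 1.498, -0, 1.331, -0.223], TCP at [116.017, 512.027, 238.72] pointing down, gripper open.
Joint ranges: [-2.94, 2.94], [-0.97, 2.17], [0.19, 2.56], [-1.23, 4.37], [0.02, 3.11], [-2.88, 2.88]. Speed limits (rad/s): [2.39, 2.39, 3.01, 3.14, 3.14, 3.14].

INTERFACE

Orientations are given as a unit quaternion [x, y, z, w].
In Python, from cell import manip, viewer, ticket gives the robot as it stands. The module is installed in compiled form; this text tells all that it offers.
- The arm moves only by the tool servo_tool, never from a script. Its argument "rows" is a list that holds one entry, the list of rows, each a list of 7 numbers: the shift along the tool's x, y, z scaled (see below), then the turn, a rotation vector about the tool's x, y, z scaled (see below), then the opening, from -1 (shut) to 1 (fully open), so that 0 is half open. In form: [[[tx, ty, tz, wx, wy, wz, hand], ...]]. A call has 1 to 20 rows; each row shifts and turns the commanded pose from where the row before left it, along the tool's axes as they then stand; what a row does not reach is not made up. The controller multiplies each number of a shift by 0.03 m and each number of a turn by 8 degrees. A row lasts 1/8 s, in which the tool goes at most 62.5 mm and 10.7 degrees, less where a joint would pass 70% of its speed; a pose out of reach is approached as far as the arm can. A call with a number of a shift or a turn outside -1 to 1 is refused whole. A call with a gripper value outside its range is refused whole. The fingers move at their own pace and stop on an object; the grip force is fixed at half the most. Time passes only in rows, so rows that do not move let the fingers close. It gives the time, the measured TCP pose, the force, the opening and the grip force at its end, in the units of the state.
- manip.observe(): the state, without advancing time (a new reading comes with each control period).
- viewer.capture(name): name is "side" or "top"; returns the picture (400x640x3 uint8, red, green, blue); there is no depth.
- viewer.camera_params(name): a dict with "K" (3x3 intrinsics, pixels), "D" ([k1, k2, p1, p2, k3] as OpenCV has them; the pictures are not rectified), "pose" (4x4, takes a point from camera to world coordinates). Camera axes: x right, y up, looking along -z (the intrinsics and any distortion apply to the point x, -y, -z); pixel columns grow to the right and rows downward; lengths in mm; the calibration is good to about 2 mm. A picture is of the moment at which its call begins. camera_params takes no time and is no camera call.
- ticket.sign_off(): hands the job in; it is judged then, once.
The state is a dict: "t": time; "joints": joint angles; "qvel": joint speeds; "joint_torque": joint torques, N m; "ee_pos": TCP position; "tool_rot": TCP orientation; "contact_force": force on the tool from outside, world axes, zero at the start; "ft_torque": the same for the moment, N m; "width": opening from 0.0 (shut) to 1.0 (fully open); "grasp_force": force on a finger pad.
Only numpy, scipy, OpenCV 4.12 (cv2) and the standard library are available. Lean on these libraries where they do the work, as an engineer would, in place of code of your own. Each camera call takes 0.05 s, during which the arm holds its last target. There are 200 camera calls.

TASK

Slide the steel disc along the channel of the bench press until it drops into the shallow pocket under the ram. Then pump the hand lever through full strokes until the ram is fully down on the disc, let the lever come back up, and leave the things standing round the press where they are.

Things in the scene. Friction and masses are not known exactly. Their poses are not given: they have to be found in the camera images.
- press: Grey C-frame bench press fixed to the bench, about 300 x 210 x 224 mm. Origin on the bench top directly below the ram axis; x axis points from its open front to the column at the back, y to the left seen from the front, z up. A steel die plate lies on its 12 mm base.
- channel (a point): Point on the die plate's top face, on the centre line of the channel, 150 mm in front of the ram axis, 30 mm above the bench. The channel runs along the press's x axis between two rails 68 mm apart and 8 mm high, which start 190 mm in front of the ram axis and end at the far side of the pocket, 25 mm behind it (both give or take 6 mm).
- head_front (a point): Middle of the lower front edge of the press head, 28 mm in front of the ram axis, 100 mm above the bench. The head is 80 mm wide and overhangs a round pocket (67 mm across, 6 mm deep) in the channel's end: what pushes the disc home must lean in from the front, 20 to 45 degrees. Pocket centre: up to 6 mm before or behind the ram axis, not measured; the disc drops in and stops hard on its far wall.
- disc_center (a point): Centre (half-way up) of the loose plain steel disc, 64 mm diameter, 20 mm thick, 0.25 to 0.5 kg, lying flat in the channel in front of the ram. Its centre is 40 mm above the bench on the plate, 34 mm once dropped into the pocket. Push it slowly by its front rim with closed fingertips low in the channel; sliding takes 1 to 5 N.
- lever_grip (a point): Middle of the black rubber grip (26 mm diameter, 90 mm long) of the press's hand lever, on its axis, 175 mm from the pivot. The lever stands right (-y) of the press and points to the front; nothing stands above it.
- lever_pivot (a point): Point on the lever's level pivot axis (along the press's y), in the lever's plane: 20 mm behind the ram axis, 118 mm to its right, 150 mm above the bench.
- lever (a joint): Lever angle, rad. 0 = rest, 30 degrees above level; grows as the grip is pushed down, to 0.70 at its stop. Sprung back; takes about 6 N at the top, 13 N at the bottom. A ratchet moves the ram; it takes a new notch only if the lever goes nearly to its stop (over 0.63) and back nearly to rest (under 0.07). With the ram fully down the lever goes stiff part-way.
- ram (a joint): Ram travel, m, grows downward: 0 = up, 0.050 = fully down. Up to 15 mm a full stroke; friction holds it between strokes. It starts anywhere from 0 to 0.018, so three or four full strokes are needed. Its sprung round foot (44 mm) meets a seated disc at 0.047 and presses on it at 0.050; an unseated disc stops it short.
- grease_tub: Round tub with blue lid, 70 mm wide, 64 mm high, standing left of the press; origin under its centre. Bystander.
- driver_sleeve: Grey turned steel sleeve, 40 mm wide, 85 mm high, standing left of the press; origin under its centre. Bystander.
- dish: Low round metal dish, 69 mm wide, 19 mm high, on the bench to the right of the lever; origin under its centre. Bystander.
Mind the look-alikes: they are no part of the job. What is shaped like the part that bears disc_center but purple is not meant.

How it is judged (in metres and radians):
On the way, in this order (a step that is already met when the one before it is completed fails the run):
1. the disc lies flat in the pocket while the ram is still up (z of disc_center in the frame of press between 0.0315 and 0.0365 m and x of disc_center in the frame of press between -0.014 and 0.014 m and y of disc_center in the frame of press between -0.007 and 0.007 m and angle between disc_center's own z axis and vertical below 0.06 rad and value of joint ram below 0.03 m), for 0.2 s.
2. the ram is pumped fully down, the disc still in the pocket (z of disc_center in the frame of press between 0.0315 and 0.0365 m and x of disc_center in the frame of press between -0.014 and 0.014 m and y of disc_center in the frame of press between -0.007 and 0.007 m and angle between disc_center's own z axis and vertical below 0.06 rad and value of joint ram above 0.0485 m), for 0.2 s.
At the end, for the whole second after the job is handed in: The disc lies flat in the pocket under the ram (its centre within 14 mm of the ram axis along the channel and 7 mm across it, dropped at least 3.5 mm below its sliding height), the ram is fully down on it (travel over 48.5 of 50 mm), the lever is back up (under 0.08 rad), all at rest (all of step 2 and value of joint lever below 0.08 rad and velocity of joint lever below 0.05 rad/s and velocity of joint ram below 0.005 m/s); the robot touches nothing.
It fails at once if the tub, sleeve or dish is moved more than 30 mm (distance of any of grease_tub, driver_sleeve, dish from where it was at the start of the episode above 0.03 m).
It also fails if it takes over 58 s, if anything falls off the work surface, if the arm or the gripper's body presses on something with over 40 N, if the wrist force passes 120 N, or if a joint passes its speed limit or range.

## Working session

There is one attempt and no reset: what is moved stays moved. The work goes in short steps, Python scripts to look and compute and a tool call to move; the robot and the scene stay as the last step left them, time stands still between calls to the robot, and variables do not carry over. Pictures are saved under pics/ and viewed, at most 10 in all, crops included, and the job is handed in when it is done.

Besides the shell and the picture viewer there is one more tool, called by a JSON object that holds its "fn" and its "kwargs". servo_tool: Moves the arm, as the interface text tells. Shifts and turns lie within -1 to 1; 1 stands for 0.03 m of shift or 8 degrees of turn. Its arguments: {"type":"object","properties":{"rows":{"type":"array","items":{"type":"array","items":{"type":"array","items":{"type":"number","minimum":-1,"maximum":1}}}}},"required":["rows"]}

```bash
mkdir -p pics
python3 - <<'E'
from cell import manip, viewer
import cv2, numpy as np
s=manip.observe(); print({k:np.round(v,3).tolist() for k,v in s.items()})
for n in("side","top"):
    cv2.imwrite(f"pics/{n}0.png",viewer.capture(n)[:,:,::-1]); p=viewer.camera_params(n); print(n,[np.round(p[k],3).tolist() for k in("K","D","pose")])
print(manip.grasp_offset)
E
```

```text
{'t': 0.0, 'joints': [1.125, 0.313, 1.498, -0.0, 1.331, -0.223], 'qvel': [0.0, -0.0, 0.002, 0.001, 0.001, -0.001], 'joint_torque': [0.001, -40.222, -25.227, 0.069, 0.035, -0.0], 'ee_pos': [115.909, 511.804, 238.18], 'tool_rot': [0.111, 0.994, -0.001, -0.0], 'contact_force': [0.435, 0.057, 0.009], 'ft_torque': [0.063, -0.003, -0.006], 'grasp_force': 0.0, 'width': 1.0}
side [[[444.978, 0.0, 322.677], [0.0, 444.978, 190.561], [0.0, 0.0, 1.0]], [-0.058, 0.0, 0.0, 0.0, 0.0], [[0.834, 0.269, -0.481, 55.533], [-0.551, 0.366, -0.75, -753.396], [-0.026, 0.891, 0.454, 639.021], [0.0, 0.0, 0.0, 1.0]]]
top [[[438.874, 0.0, 316.669], [0.0, 438.874, 200.867], [0.0, 0.0, 1.0]], [-0.039, 0.0, 0.0, 0.0, 0.0], [[0.03, 0.998, -0.06, 545.721], [-1.0, 0.03, 0.006, 84.147], [0.008, 0.06, 0.998, 1248.808], [0.0, 0.0, 0.0, 1.0]]]
18.700000000000003
```

View pics/side0.png

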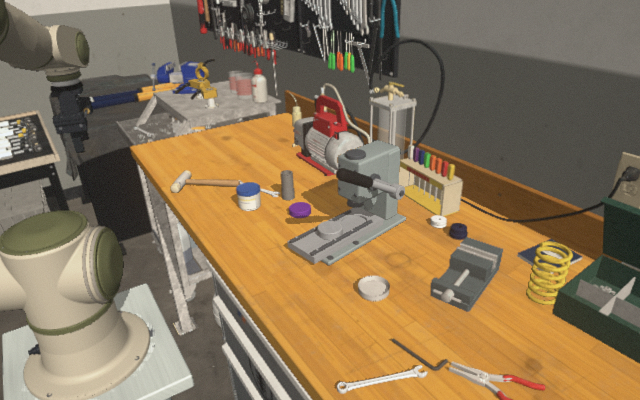

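View pics/top0.png

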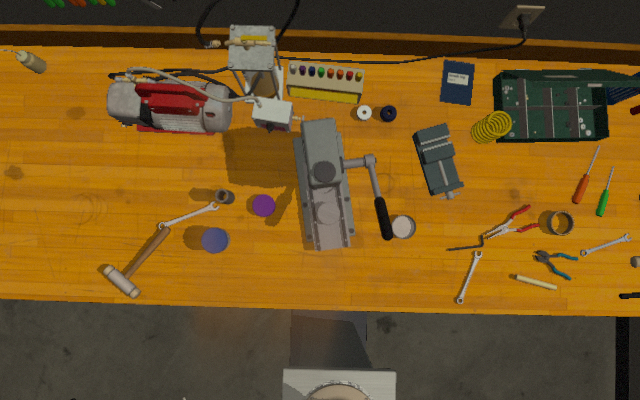

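The side view shows the press at about (350,200) with the steel disc at (331,228) in its channel. The purple look-alike is at (300,210) and the dish at (373,288). In the top view, the candidates for the disc are:
- grey disc in the channel (327,213), which fits the description
- purple disc (263,205), excluded by its colour
- dish (403,227), a bystander

I'll check the choice in a close crop.

```bash
cat > h.py <<'E'
from cell import manip, viewer
import cv2, numpy as np
from scipy.spatial.transform import Rotation as R
def ray(n,uv):
    p=viewer.camera_params(n); K,D,T=[np.array(p[k],float) for k in("K","D","pose")]
    q=cv2.undistortPoints(np.array(uv,float).reshape(-1,1,2),K,D)[:,0]
    return T[:3,3],np.c_[q[:,0],-q[:,1],-np.ones(len(q))]@T[:3,:3].T
def plane(n,uv,z):
    o,d=ray(n,uv); return o+d*((z-o[2])/d[:,2:])
def proj(n,P):
    p=viewer.camera_params(n); K,D,T=[np.array(p[k],float) for k in("K","D","pose")]
    c=(np.atleast_2d(P)-T[:3,3])@T[:3,:3]
    return cv2.projectPoints(c*[1,-1,-1],np.zeros(3),np.zeros(3),K,D)[0][:,0]
def crop(n,x,y,w,h,f,name,img=None):
    im=viewer.capture(n) if img is None else img
    cv2.imwrite(name,cv2.resize(im[y:y+h,x:x+w,::-1],None,fx=f,fy=f,interpolation=cv2.INTER_CUBIC))
E
python3 - <<'E'
import cv2,numpy as np
a=cv2.imread("pics/top0.png")[110:260,280:420]; b=cv2.imread("pics/side0.png")[130:270,280:410]
f=lambda i:cv2.resize(i,(400,int(i.shape[0]*400/i.shape[1])),interpolation=cv2.INTER_CUBIC)
a,b=f(a),f(b);h=max(len(a),len(b));p=lambda i:np.pad(i,((0,h-len(i)),(0,0),(0,0)))
cv2.imwrite("pics/crop1.png",np.hstack([p(a),p(b)]))
E
```

```text
(no output)
```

View pics/crop1.png

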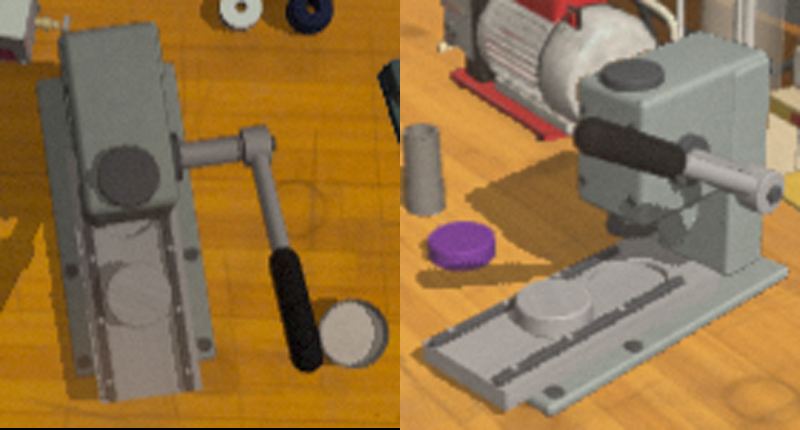

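Run:
```python
from h import *
from scipy.optimize import least_squares
t=lambda u,v:(280+u/2.857,110+v/2.857); s=lambda u,v:(280+(u-400)/3.077,130+v/3.077)
obs=[("top",t(128,175),(0,0,224)),("top",t(257,143),(20,-118,155)),("top",t(297,308),(-131.6,-118,237.5)),
("side",s(632,149),(-131.6,-118,237.5)),("side",s(608,204),(-28,0,100)),("side",s(766,191),(20,-124,150)),("top",t(150,285),None)]
obs=obs[:-1]
def w(p,P): return (R.from_euler('z',p[2]).as_matrix()@np.array(P))+[p[0],p[1],0]
res=lambda p:np.concatenate([proj(n,w(p,P))[0]-uv for n,uv,P in obs])
r=least_squares(res,[560,60,0.1],loss='soft_l1'); p=r.x; print(p,np.round(res(p).reshape(-1,2),1).tolist())
d1=plane("top",[t(138,293)],50)[0]; d2=plane("side",[s(554,300)],50)[0]
print("disc",d1,d2)
for d in(d1,d2): print("in press",R.from_euler('z',-p[2]).apply(d-[p[0],p[1],0]))
for n,f,pts in(("top",t,[(97,222),(110,397),(170,240),(190,388)]),("side",s,[(432,341),(616,250),(498,380),(682,281)])):
    q=plane(n,[f(*a) for a in pts],38); print(n,np.round(R.from_euler('z',-p[2]).apply(q-[p[0],p[1],0]),1).tolist(), np.round(q[:,:2],0).tolist())
q=plane("side",[s(668,268)],30); print("pocket right edge",R.from_euler('z',-p[2]).apply(q-[p[0],p[1],0]))
for n in("grip",): print(w(p,(-131.6,-118,237.5)), w(p,(-100,0,30)))
# others
print("dish",plane("top",[t(349,333)],19),"tub",plane("top",[(215,240)],64))
```

```text
[6.77828924e+02 6.07709396e+01 1.83331448e-01] [[0.0, -0.1], [-0.7, -0.2], [0.3, 1.0], [-0.2, -0.9], [0.3, 3.7], [0.5, -0.6]]
disc [586.90581287  44.03987146  50.        ] [582.87647691  39.558877    50.        ]
in press [-92.44958176   0.12516105  50.        ]
in press [-97.2283064   -3.54616711  50.        ]
top [[-18.1, 28.3, 38.0], [-186.8, 41.7, 38.0], [-46.1, -38.9, 38.0], [-190.1, -35.7, 38.0]] [[655.0, 85.0], [487.0, 68.0], [640.0, 14.0], [497.0, -9.0]]
side [[-194.4, 36.6, 38.0], [13.2, 30.2, 38.0], [-194.2, -40.6, 38.0], [12.8, -46.5, 38.0]] [[480.0, 61.0], [685.0, 93.0], [494.0, -15.0], [699.0, 17.0]]
pocket right edge [[ 31.44071695 -14.83986648  30.        ]]
[569.94643387 -79.24308919 237.5       ] [579.50474364  42.54031984  30.        ]
dish [[ 554.8683877  -165.37517083   19.        ]] tub [[503.32389663 347.26565502  64.        ]]
```

Run:
```python
from h import *
from scipy.optimize import least_squares
t=lambda u,v:(280+u/2.857,110+v/2.857); s=lambda u,v:(280+(u-400)/3.077,130+v/3.077)
obs=[("top",t(128,175),(0,0,224)),("top",t(257,143),(20,-118,155)),("top",t(297,308),(-131.6,-118,237.5)),
("side",s(632,149),(-131.6,-118,237.5)),("side",s(766,191),(20,-124,150)),
("side",s(432,341),(-190,38,38)),("side",s(616,250),(25,38,38)),("side",s(498,380),(-190,-38,38)),("side",s(682,281),(25,-38,38)),
("top",t(110,397),(-190,38,38)),("top",t(190,388),(-190,-38,38))]
def w(p,P): return (R.from_euler('z',p[2]).as_matrix()@np.array(P))+[p[0],p[1],0]
res=lambda p:np.concatenate([proj(n,w(p,P))[0]-uv for n,uv,P in obs])
r=least_squares(res,[560,60,0.1],loss='soft_l1'); p=r.x; print(p,np.round(res(p).reshape(-1,2),1).tolist())
for d in([586.9,44,50],[582.9,39.6,50]): print("disc in press",R.from_euler('z',-p[2]).apply(np.array(d)-[p[0],p[1],0]))
```

```text
[6.77069840e+02 6.05555878e+01 1.80195178e-01] [[0.1, 0.3], [-0.6, 0.2], [0.2, 1.5], [-0.7, -0.8], [0.3, -0.4], [0.7, -0.9], [0.7, -2.4], [0.1, -1.1], [0.4, -2.7], [1.4, 1.2], [0.7, 0.2]]
disc in press [-91.67699486  -0.12714935  50.        ]
disc in press [-96.40080481  -3.73902139  50.        ]
```

{"fn": "servo_tool", "kwargs": {"rows": [[[0,0,0,0,0,-0.93,-1],[0,0,0,0,0,-0.93,-1],[0,0,0,0,0,-0.93,-1],[0,0,0,0,0,0,-1]]]}}

```text
t: 0.6
ee_pos: [115.9, 511.9, 238.4]
tool_rot: [-0.083, 0.997, -0.0, -0.0]
contact_force: [-0.3, -0.5, -0.9]
width: 0.571
grasp_force: 0.0
```

{"fn": "servo_tool", "kwargs": {"rows": [[[-0.49,-0.9,0,0,0,0,-1],[-0.49,-0.9,0,0,0,0,-1],[-0.49,-0.9,0,0,0,0,-1],[-0.49,-0.9,0,0,0,0,-1],[-0.49,-0.9,0,0,0,0,-1],[-0.49,-0.9,0,0,0,0,-1],[-0.49,-0.9,0,0,0,0,-1],[-0.49,-0.9,0,0,0,0,-1],[-0.49,-0.9,0,0,0,0,-1],[-0.49,-0.9,0,0,0,0,-1],[-0.49,-0.9,0,0,0,0,-1],[-0.49,-0.9,0,0,0,0,-1],[-0.49,-0.9,0,0,0,0,-1],[-0.49,-0.9,0,0,0,0,-1],[-0.49,-0.9,0,0,0,0,-1],[-0.49,-0.9,0,0,0,0,-1],[-0.49,-0.9,0,0,0,0,-1],[-0.49,-0.9,0,0,0,0,-1],[-0.3,-0.5,0,0,0,0,-1],[0,0,0,0,0,0,-1]]]}}

```text
t: 3.1
ee_pos: [469.1, 63.1, 238.4]
tool_rot: [-0.082, 0.997, 0.0, -0.0]
contact_force: [-0.4, 0.4, -0.6]
width: 0.007
grasp_force: 0.0
```

{"fn": "servo_tool", "kwargs": {"rows": [[[0,0,0,0,-0.9,0,-1],[0,0,0,0,-0.9,0,-1],[0,0,0,0,-0.9,0,-1],[0,0,0,0,-0.9,0,-1],[0,0,0,0,-0.9,0,-1],[0,0,0,0,0,0,-1]]]}}

```text
t: 3.85
ee_pos: [467.5, 64.2, 238.2]
tool_rot: [-0.079, 0.948, 0.026, 0.307]
contact_force: [0.6, -0.3, -0.9]
width: 0.008
grasp_force: 0.0
```

```bash
cat >> h.py <<'E'
def delta(dw): return np.round(R.from_quat(manip.observe()["tool_rot"]).inv().apply(dw)/30,2).tolist()
PR=R.from_euler('z',0.175); PO=np.array([677,60.3,0])
def topress(P): return np.round(PR.inv().apply(np.array(P)-PO),1).tolist()
def frompress(P): return PR.apply(P)+PO
def to(P): return delta(frompress(P)-manip.observe()["ee_pos"])
E
python3 - <<'E'
from h import *
print(topress(manip.observe()["ee_pos"]),to([-155,3,70]),delta([0,0,-31]),delta(PR.apply([30,0,0])))
E
```

```text
[-205.6, 40.3, 238.2] [1.91, -1.24, 5.54] [0.61, -0.0, 0.84] [-0.81, 0.01, 0.59]
```

{"fn": "servo_tool", "kwargs": {"rows": [[[0.24,-0.155,0.69,0,0,0,-1],[0.24,-0.155,0.69,0,0,0,-1],[0.24,-0.155,0.69,0,0,0,-1],[0.24,-0.155,0.69,0,0,0,-1],[0.24,-0.155,0.69,0,0,0,-1],[0.24,-0.155,0.69,0,0,0,-1],[0.24,-0.155,0.69,0,0,0,-1],[0.24,-0.155,0.69,0,0,0,-1],[0,0,0,0,0,0,-1]]]}}

```text
t: 4.97
ee_pos: [532.1, 42.4, 85.8]
tool_rot: [-0.077, 0.952, 0.023, 0.295]
contact_force: [-0.2, -0.1, 0.8]
width: 0.008
grasp_force: 0.0
```

Run:
```python
from h import *
print(topress(manip.observe()["ee_pos"]))
crop("side",270,110,180,150,4,"pics/a.png")
```

```text
[-145.8, 7.6, 85.8]
```

View pics/a.png

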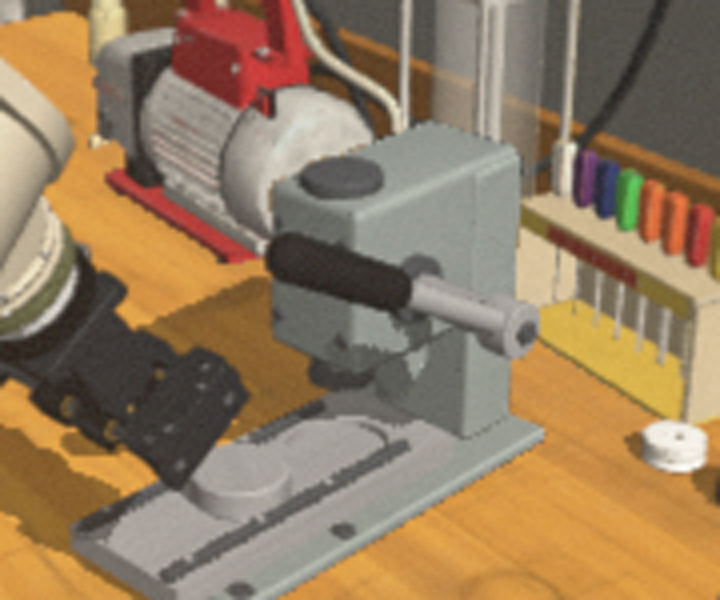

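The picture shows the closed fingers above the disc's front rim, with the tip at crop (185,480) and the disc at (238,480). The grip is clear at (340,272). I'll back off a little, then go down.

Run:
```python
from h import *
print(to([-160,3,60]),delta([0,0,-20.5]),delta(PR.apply([30,0,0])))
```

```text
[0.88, -0.15, 0.46] [0.39, 0.0, 0.56] [-0.82, 0.01, 0.57]
```

{"fn": "servo_tool", "kwargs": {"rows": [[[0.44,-0.08,0.23,0,0,0,-1],[0.44,-0.07,0.23,0,0,0,-1],[0.2,0,0.28,0,0,0,-1],[0.19,0,0.28,0,0,0,-1],[0,0,0,0,0,0,-1]]]}}

```text
t: 5.65
ee_pos: [527.6, 42.9, 60.5]
tool_rot: [-0.072, 0.958, 0.016, 0.278]
contact_force: [0.8, -0.6, -0.5]
width: 0.002
grasp_force: 0.0
```

Run:
```python
from h import *
print(topress(manip.observe()["ee_pos"]),to([-135,3,38.5]))
```

```text
[-150.1, 8.9, 60.5] [-0.04, -0.17, 0.89]
```

Run:
```python
from h import *
s=manip.observe();print(np.round(s["joints"],3),np.round(s["joint_torque"],1),s["contact_force"])
```

```text
[-0.234  0.388  2.091  0.991  0.232 -2.88 ] [  0.1 -33.6 -15.6   0.3  -0.4  -0. ] [ 0.77062419 -0.5688464  -0.53116814]
```

Joint 6 is at its limit (-2.88), so I'll raise the tool and give it a half turn, which is equivalent for closed fingers.

{"fn": "servo_tool", "kwargs": {"rows": [[[0,0,-0.9,0,0,0,-1],[0,0,-0.9,0,0,0,-1],[0,0,0,0,0,1,-1],[0,0,0,0,0,1,-1],[0,0,0,0,0,1,-1],[0,0,0,0,0,1,-1],[0,0,0,0,0,1,-1],[0,0,0,0,0,1,-1],[0,0,0,0,0,1,-1],[0,0,0,0,0,1,-1],[0,0,0,0,0,1,-1],[0,0,0,0,0,1,-1],[0,0,0,0,0,1,-1],[0,0,0,0,0,1,-1],[0,0,0,0,0,1,-1],[0,0,0,0,0,1,-1],[0,0,0,0,0,1,-1],[0,0,0,0,0,1,-1],[0,0,0,0,0,1,-1],[0,0,0,0,0,1,-1]]]}}

```text
t: 8.15
ee_pos: [499.0, 38.9, 106.7]
tool_rot: [0.889, 0.362, 0.27, 0.07]
contact_force: [-0.0, 0.3, -0.5]
width: 0.006
grasp_force: 0.0
```

{"fn": "servo_tool", "kwargs": {"rows": [[[0,0,0,0,0,1,-1],[0,0,0,0,0,1,-1],[0,0,0,0,0,1,-1],[0,0,0,0,0,1,-1],[0,0,0,0,0,0.5,-1],[0,0,0,0,0,0,-1]]]}}

```text
t: 8.9
ee_pos: [499.0, 38.9, 106.7]
tool_rot: [0.958, 0.072, 0.278, -0.016]
contact_force: [-0.0, 0.5, 0.6]
width: 0.007
grasp_force: 0.0
```

```bash
cat >> h.py <<'E'
def rotto(tilt,yaw=0.175):
    # tool x forward, y right, z forward-down
    Z=PR.apply([np.sin(np.radians(tilt)),0,-np.cos(np.radians(tilt))]); Y=PR.apply([0,-1,0]); X=np.cross(Y,Z)
    T=R.from_matrix(np.c_[X,Y,Z]); return np.round((R.from_quat(manip.observe()["tool_rot"]).inv()*T).as_rotvec(degrees=True)/8,2).tolist()
E
python3 - <<'E'
from h import *
s=manip.observe();print(np.round(s["joints"],3),topress(s["ee_pos"]),rotto(35),to([-160,3,60]),s["t"])
E
```

```text
[-0.264  0.231  2.14   0.725  0.317  0.514] [-179.0, 9.9, 106.7] [0.16, 0.33, -0.12] [-0.29, 0.2, 1.66] 8.9
```

{"fn": "servo_tool", "kwargs": {"rows": [[[0,0,0,0.16,0.33,-0.12,-1],[-0.15,0.1,0.5,0,0,0,-1],[-0.15,0.1,0.5,0,0,0,-1],[0,0,0.5,0,0,0,-1],[0,0,0,0,0,0,-1]]]}}

```text
t: 9.52
ee_pos: [518.1, 36.2, 63.9]
tool_rot: [0.95, 0.083, 0.299, -0.026]
contact_force: [-0.9, -0.4, 0.4]
width: 0.007
grasp_force: 0.0
```

Run:
```python
from h import *
s=manip.observe();print(np.round(s["joints"],3),topress(s["ee_pos"]),rotto(35),to([-152,3,38.5]),delta(PR.apply([30,0,0])),s["t"])
```

```text
[-0.282  0.366  2.144  1.303  0.265 -0.105] [-160.7, 4.0, 63.9] [0.0, 0.01, -0.0] [-0.25, 0.03, 0.86] [0.82, -0.0, 0.57] 9.525
```

{"fn": "servo_tool", "kwargs": {"rows": [[[-0.1,0.01,0.29,0,0,0,-1],[-0.1,0.01,0.29,0,0,0,-1],[-0.06,0,0.26,0,0,0,-1],[0,0,0,0,0,0,-1]]]}}

```text
t: 10.02
ee_pos: [526.1, 37.0, 39.6]
tool_rot: [0.95, 0.083, 0.299, -0.026]
contact_force: [-0.1, -0.1, 0.4]
width: 0.005
grasp_force: 0.0
```

Run:
```python
from h import *
s=manip.observe();print(np.round(s["joints"],3),topress(s["ee_pos"]),rotto(35),to([-100,3,38.5]),s["t"],s["contact_force"])
```

```text
[-0.274  0.44   2.132  1.542  0.251 -0.346] [-152.7, 3.4, 39.6] [0.0, 0.0, -0.01] [1.42, 0.01, 1.04] 10.025 [-0.06627257 -0.05182191  0.38155728]
```

{"fn": "servo_tool", "kwargs": {"rows": [[[0.11,0,0.08,0,0,0,-1],[0.11,0,0.08,0,0,0,-1],[0.11,0,0.08,0,0,0,-1],[0.11,0,0.08,0,0,0,-1],[0.11,0,0.08,0,0,0,-1],[0.11,0,0.08,0,0,0,-1],[0.11,0,0.08,0,0,0,-1],[0.11,0,0.08,0,0,0,-1],[0.11,0,0.08,0,0,0,-1],[0.11,0,0.08,0,0,0,-1],[0.11,0,0.08,0,0,0,-1],[0.11,0,0.08,0,0,0,-1]]]}}

```text
t: 11.52
ee_pos: [574.7, 45.5, 38.6]
tool_rot: [0.95, 0.083, 0.299, -0.026]
contact_force: [-4.5, -1.3, 3.3]
width: 0.005
grasp_force: 2.1
```

Run:
```python
from h import *
s=manip.observe();print(np.round(s["joints"],3),topress(s["ee_pos"]),rotto(35),to([-60,3,38.5]),s["t"],s["contact_force"])
crop("side",270,110,180,150,4,"pics/b.png")
```

```text
[-0.223  0.51   1.994  1.296  0.232 -0.048] [-103.3, 3.2, 38.6] [0.0, 0.0, -0.01] [1.18, 0.0, 0.83] 11.525 [-4.45616843 -1.32034783  3.30988317]
```

View pics/b.png

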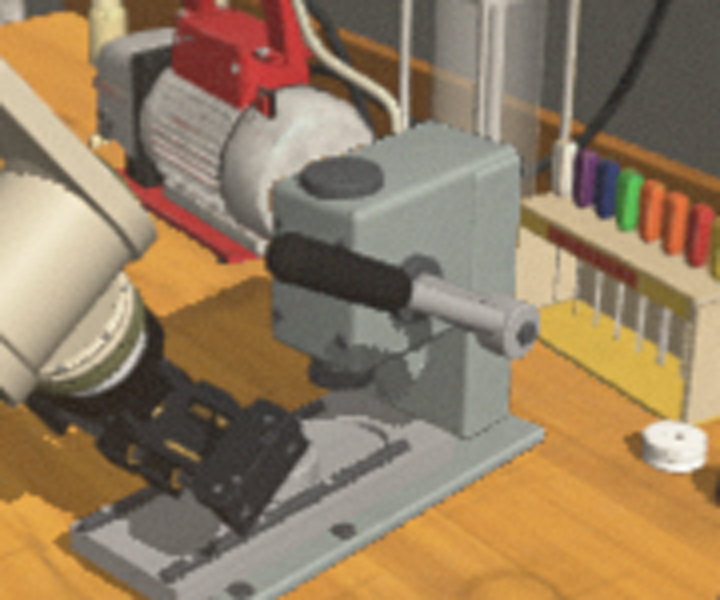

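The disc, at about crop (310,450), is now being pushed with about 4.5 N. The wrist stays clear of the lever.

{"fn": "servo_tool", "kwargs": {"rows": [[[0.11,0,0.077,0,0,0,-1],[0.11,0,0.077,0,0,0,-1],[0.11,0,0.077,0,0,0,-1],[0.11,0,0.077,0,0,0,-1],[0.11,0,0.077,0,0,0,-1],[0.11,0,0.077,0,0,0,-1],[0.11,0,0.077,0,0,0,-1],[0.11,0,0.077,0,0,0,-1],[0.11,0,0.077,0,0,0,-1],[0.11,0,0.077,0,0,0,-1]]]}}

```text
t: 12.82
ee_pos: [614.3, 52.4, 38.5]
tool_rot: [0.95, 0.083, 0.299, -0.026]
contact_force: [-3.9, -1.1, 2.6]
width: 0.004
grasp_force: 1.9
```

{"fn": "servo_tool", "kwargs": {"rows": [[[0.08,0,0.056,0,0,0,-1],[0.08,0,0.056,0,0,0,-1],[0.08,0,0.056,0,0,0,-1]]]}}

```text
t: 13.2
ee_pos: [622.9, 53.9, 38.5]
tool_rot: [0.95, 0.083, 0.299, -0.026]
contact_force: [-3.4, -1.1, 2.6]
width: 0.006
grasp_force: 2.1
```

Run:
```python
from h import *
s=manip.observe();print(np.round(s["joints"],3),topress(s["ee_pos"]),rotto(35),to([-40,3,38.5]),s["t"],s["contact_force"])
```

```text
[-0.182  0.579  1.853  1.007  0.239  0.281] [-54.4, 3.1, 38.5] [0.0, 0.0, -0.01] [0.39, 0.0, 0.28] 13.2 [-3.42060729 -1.12367929  2.64846092]
```

{"fn": "servo_tool", "kwargs": {"rows": [[[0.04,0,0.06,0,0,0,-1],[0.055,0,0.038,0,0,0,-1],[0.055,0,0.038,0,0,0,-1],[0.055,0,0.038,0,0,0,-1]]]}}

```text
t: 13.7
ee_pos: [630.6, 55.4, 37.4]
tool_rot: [0.95, 0.083, 0.299, -0.026]
contact_force: [-0.8, -0.7, -1.3]
width: 0.003
grasp_force: 0.6
```

{"fn": "servo_tool", "kwargs": {"rows": [[[0.055,0,0.038,0,0,0,-1],[0.055,0,0.038,0,0,0,-1]]]}}

```text
t: 13.95
ee_pos: [634.6, 56.0, 37.6]
tool_rot: [0.95, 0.083, 0.299, -0.026]
contact_force: [-1.2, -0.8, -1.7]
width: 0.001
grasp_force: 0.7
```

{"fn": "servo_tool", "kwargs": {"rows": [[[0.055,0,0.038,0,0,0,-1],[0,0,0,0,0,0,-1]]]}}

```text
t: 14.2
ee_pos: [636.9, 56.3, 38.0]
tool_rot: [0.95, 0.083, 0.3, -0.026]
contact_force: [0.0, -0.1, -0.6]
width: 0.006
grasp_force: 0.1
```

Run:
```python
from h import *
s=manip.observe();print(topress(s["ee_pos"]),s["t"],s["contact_force"])
```

```text
[-40.2, 3.0, 38.0] 14.2 [ 0.01135301 -0.11215945 -0.56774627]
```

Run:
```python
from h import *
crop("side",310,160,110,85,7,"pics/c.png")
```

```text
(no output)
```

View pics/c.png

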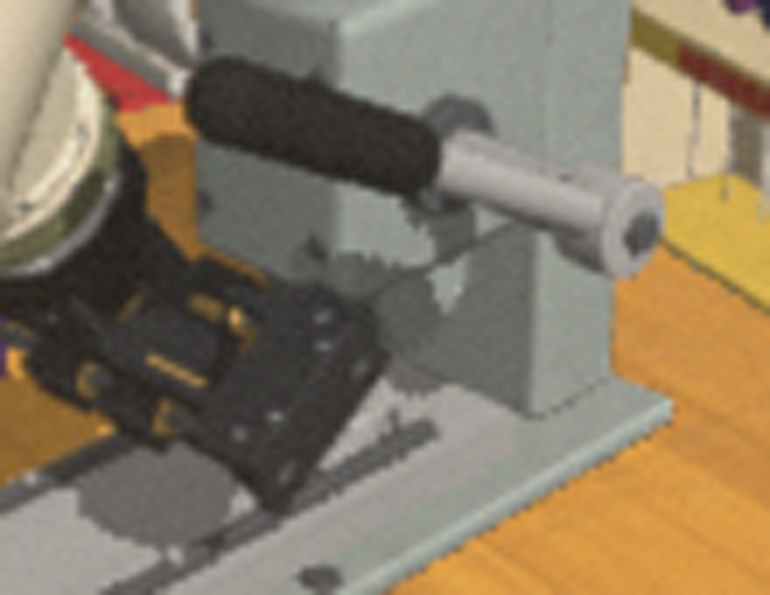

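The gripper hides the disc. I'll nudge forward to feel for the far wall.

{"fn": "servo_tool", "kwargs": {"rows": [[[0.055,0,0.038,0,0,0,-1],[0,0,0,0,0,0,-1]]]}}

```text
t: 14.5
ee_pos: [638.7, 56.6, 37.9]
tool_rot: [0.95, 0.083, 0.3, -0.026]
contact_force: [-1.9, -0.0, 0.2]
width: 0.002
grasp_force: 0.9
```

{"fn": "servo_tool", "kwargs": {"rows": [[[0.055,0,0.038,0,0,0,-1],[0,0,0,0,0,0,-1]]]}}

```text
t: 14.75
ee_pos: [640.3, 56.8, 37.7]
tool_rot: [0.95, 0.082, 0.299, -0.026]
contact_force: [-6.5, -3.2, 4.1]
width: 0.006
grasp_force: 3.6
```

{"fn": "servo_tool", "kwargs": {"rows": [[[0.055,0,0.038,0,0,0,-1],[0,0,0,0,0,0,-1]]]}}

```text
t: 15.0
ee_pos: [641.1, 56.9, 37.4]
tool_rot: [0.951, 0.082, 0.298, -0.026]
contact_force: [-21.8, -7.9, 12.4]
width: 0.005
grasp_force: 12.5
```

It hit the far wall hard, at 22 N. I'll back out along the tool axis and look.

{"fn": "servo_tool", "kwargs": {"rows": [[[-0.2,0,-0.14,0,0,0,-1],[-0.3,0,-0.3,0,0,0,-1],[0,0,-0.9,0,0,0,-1],[0,0,-0.9,0,0,0,-1],[0,0,-0.9,0,0,0,-1],[0,0,-0.9,0,0,0,-1],[0,0,-0.9,0,0,0,-1],[0,0,-0.9,0,0,0,-1]]]}}

```text
t: 16.0
ee_pos: [531.1, 37.7, 173.7]
tool_rot: [0.95, 0.083, 0.3, -0.026]
contact_force: [0.5, 0.8, 0.6]
width: 0.001
grasp_force: 0.0
```

Run:
```python
from h import *
crop("side",310,160,110,85,7,"pics/d.png")
s=manip.observe();print(topress(s["ee_pos"]),s["t"],s["contact_force"],s["joints"])
```

```text
[-147.7, 3.0, 176.2] 16.05 [ 1.01377001 -0.98861153  2.64269284] [-0.26851143  0.152037    2.01776626  0.57171739  0.47040099  0.68029219]
```

View pics/d.png

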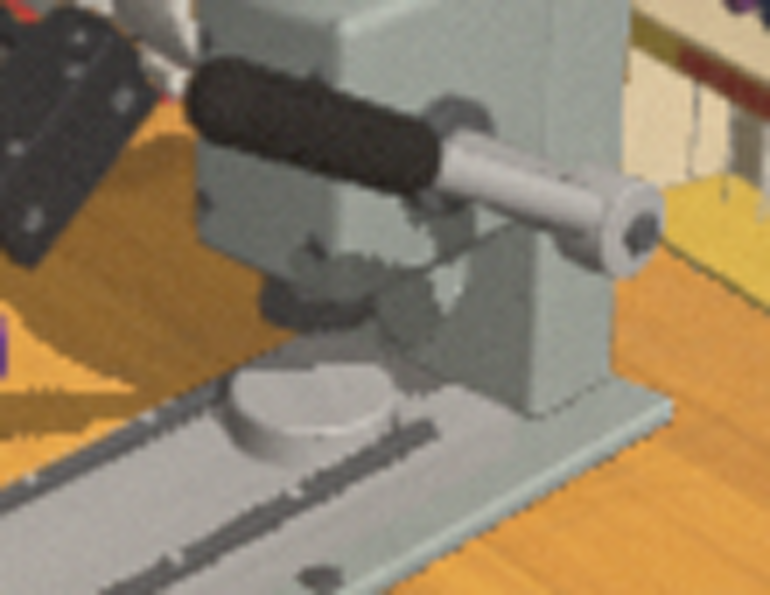

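Run:
```python
from h import *
f=lambda u,v:(310+u/7,160+v/7)
for z in(44,50): print(z,topress(plane("side",[f(313,398)],z)[0]))
b=np.array([f(313,398)]);
for P in([0,0,44],[0,0,50],[-1.5,0,44]): print(P,(proj("side",frompress(P))[0]-[310,160])*7)
for x in range(-6,7,3):
  a=np.linspace(0,6.28,60);q=lambda z:(np.array([(proj("side",frompress([x+32*np.cos(t),32*np.sin(t),z]))[0]-[310,160])*7 for t in a]));A=q(44);B=q(50);print(x,A.min(0).round(),A.max(0).round(),B.min(0).round(),B.max(0).round())
```

```text
44 [-7.3, -5.6, 44.0]
50 [-14.8, -12.6, 50.0]
[0, 0, 44] [315.14515155 385.78049378]
[0, 0, 50] [315.26859238 372.03811984]
[-1.5, 0, 44] [312.44402444 387.21539282]
-6 [220. 350.] [389. 435.] [219. 336.] [390. 421.]
-3 [225. 347.] [395. 432.] [225. 333.] [395. 418.]
0 [231. 344.] [400. 429.] [231. 331.] [400. 415.]
3 [236. 342.] [405. 426.] [236. 328.] [406. 412.]
6 [242. 339.] [410. 423.] [242. 325.] [411. 409.]
```

The disc is seated. Its outline spans crop x 231–397 with its lower edge at y 432, which matches a top face at z = 44 mm and x ≈ -1 mm. Next I'll move above the lever grip with the tool upright.

{"fn": "servo_tool", "kwargs": {"rows": [[[0,0,-0.9,0,0,0,-1],[0,0,-0.9,0,0,0,-1],[0,0,-0.9,0,0,0,-1],[0,0,-0.9,0,0,0,-1],[0,0,-0.9,0,-0.87,0,-1],[0,0,-0.6,0,-0.87,0,-1],[0,0,0,0,-0.87,0,-1],[0,0,0,0,-0.87,0,-1],[0,0,0,0,-0.87,0,-1],[0,0,0,0,0,0,-1]]]}}

```text
t: 17.3
ee_pos: [448.1, 23.3, 298.4]
tool_rot: [0.996, 0.087, 0.002, -0.001]
contact_force: [-0.1, -0.0, -0.3]
width: 0.006
grasp_force: 0.0
```

Run:
```python
from h import *
s=manip.observe();print(topress(s["ee_pos"]),s["t"],s["joints"],rotto(0),to([-133,-118,300]))
```

```text
[-231.9, 3.4, 298.4] 17.3 [-0.2115222   0.10009526  1.60462684  0.00234123  1.43443527  1.18407077] [-0.01, -0.02, -0.0] [3.3, 4.05, -0.05]
```

{"fn": "servo_tool", "kwargs": {"rows": [[[0.66,0.81,0,0,0,0,-1],[0.66,0.81,0,0,0,0,-1],[0.66,0.81,0,0,0,0,-1],[0.66,0.81,0,0,0,0,-1],[0.66,0.81,0,0,0,0,-1],[0,0,0,0,0,0,-1]]]}}

```text
t: 18.05
ee_pos: [565.9, -80.6, 298.7]
tool_rot: [0.996, 0.086, 0.002, -0.001]
contact_force: [-0.3, -0.0, 0.4]
width: 0.002
grasp_force: 0.0
```

Run:
```python
from h import *
s=manip.observe();print(topress(s["ee_pos"]),s["t"],rotto(0),to([-133,-118,262]))
crop("side",290,60,150,150,4,"pics/e.png")
```

```text
[-133.9, -119.4, 298.7] 18.05 [-0.01, -0.03, -0.02] [0.02, -0.05, 1.22]
```

View pics/e.png

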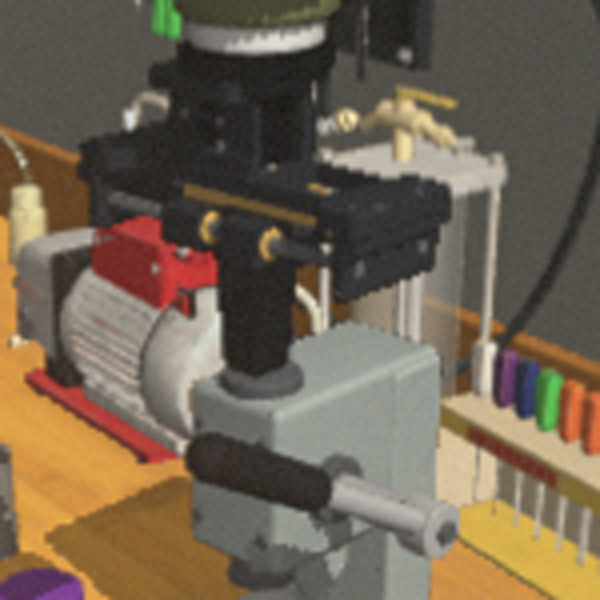

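The fingertips, at crop (260,375), are directly above the grip's middle at (265,470). First stroke:

{"fn": "servo_tool", "kwargs": {"rows": [[[0,-0.03,0.6,0,0,0,-1],[0,0,0.6,0,0,0,-1],[-0.21,0,0.55,0,0,0,-1],[-0.21,0,0.55,0,0,0,-1],[-0.13,0,0.53,0,0,0,-1],[-0.13,0,0.53,0,0,0,-1],[-0.05,0,0.53,0,0,0,-1],[-0.05,0,0.53,0,0,0,-1],[0.05,0,0.5,0,0,0,-1],[0,0,0.3,0,0,0,-1],[0,0,0,0,0,0,-1]]]}}

```text
t: 19.48
ee_pos: [543.0, -81.9, 143.9]
tool_rot: [0.996, 0.087, 0.002, 0.0]
contact_force: [-8.1, -1.4, 9.9]
width: 0.004
grasp_force: 5.3
```

Run:
```python
from h import *
s=manip.observe();print(topress(s["ee_pos"]),s["t"],rotto(0))
```

```text
[-156.7, -116.7, 143.9] 19.475 [0.0, -0.02, -0.01]
```

{"fn": "servo_tool", "kwargs": {"rows": [[[0,0,0.2,0,0,0,-1],[0,0,0,0,0,0,-1]]]}}

```text
t: 19.73
ee_pos: [543.3, -81.9, 138.3]
tool_rot: [0.996, 0.087, 0.002, 0.0]
contact_force: [-7.3, -1.0, 10.9]
width: 0.003
grasp_force: 5.6
```

{"fn": "servo_tool", "kwargs": {"rows": [[[0,0,0.15,0,0,0,-1],[0,0,0,0,0,0,-1]]]}}

```text
t: 19.98
ee_pos: [543.5, -81.8, 134.0]
tool_rot: [0.996, 0.087, 0.003, 0.0]
contact_force: [-6.0, -1.1, 11.8]
width: 0.003
grasp_force: 5.7
```

{"fn": "servo_tool", "kwargs": {"rows": [[[0,0,0.1,0,0,0,-1],[0,0,0,0,0,0,-1]]]}}

```text
t: 20.23
ee_pos: [543.7, -81.8, 132.2]
tool_rot: [0.996, 0.087, 0.003, 0.0]
contact_force: [-8.5, 0.4, 17.9]
width: 0.007
grasp_force: 9.6
```

The stop is at z ≈ 132. Now I'll return and make stroke 2.

{"fn": "servo_tool", "kwargs": {"rows": [[[0,0,-0.6,0,0,0,-1],[0.05,0,-0.6,0,0,0,-1],[0.05,0,-0.55,0,0,0,-1],[0.13,0,-0.55,0,0,0,-1],[0.13,0,-0.55,0,0,0,-1],[0.19,0,-0.55,0,0,0,-1],[0.19,0,-0.55,0,0,0,-1],[0,0,-0.55,0,0,0,-1],[0,0,-0.4,0,0,0,-1],[0,0,0,0,0,0,-1]]]}}

```text
t: 21.48
ee_pos: [565.5, -78.3, 277.2]
tool_rot: [0.996, 0.087, 0.002, -0.0]
contact_force: [-0.0, -0.7, -0.2]
width: 0.006
grasp_force: 0.0
```

{"fn": "servo_tool", "kwargs": {"rows": [[[0,0,0.45,0,0,0,-1],[-0.21,0,0.55,0,0,0,-1],[-0.21,0,0.55,0,0,0,-1],[-0.13,0,0.53,0,0,0,-1],[-0.13,0,0.53,0,0,0,-1],[-0.05,0,0.53,0,0,0,-1],[-0.05,0,0.53,0,0,0,-1],[0.05,0,0.5,0,0,0,-1],[0,0,0.45,0,0,0,-1],[0,0,0.23,0,0,0,-1],[0,0,0,0,0,0,-1]]]}}

```text
t: 22.85
ee_pos: [543.8, -82.5, 132.0]
tool_rot: [0.996, 0.087, 0.001, 0.0]
contact_force: [-10.3, 0.6, 22.8]
width: 0.003
grasp_force: 11.9
```

Full stroke. Return and make stroke 3.

{"fn": "servo_tool", "kwargs": {"rows": [[[0,0,-0.6,0,0,0,-1],[0.05,0,-0.6,0,0,0,-1],[0.05,0,-0.55,0,0,0,-1],[0.13,0,-0.55,0,0,0,-1],[0.13,0,-0.55,0,0,0,-1],[0.19,0,-0.55,0,0,0,-1],[0.19,0,-0.55,0,0,0,-1],[0,0,-0.55,0,0,0,-1],[0,0,-0.4,0,0,0,-1],[0,0,0,0,0,0,-1]]]}}

```text
t: 24.1
ee_pos: [565.8, -78.6, 277.6]
tool_rot: [0.996, 0.087, 0.001, -0.0]
contact_force: [-0.3, 0.2, -0.2]
width: 0.002
grasp_force: 0.0
```

{"fn": "servo_tool", "kwargs": {"rows": [[[0,0,0.45,0,0,0,-1],[-0.21,0,0.55,0,0,0,-1],[-0.21,0,0.55,0,0,0,-1],[-0.13,0,0.53,0,0,0,-1],[-0.13,0,0.53,0,0,0,-1],[-0.05,0,0.4,0,0,0,-1],[-0.05,0,0.4,0,0,0,-1]]]}}

```text
t: 24.98
ee_pos: [542.0, -82.8, 174.7]
tool_rot: [0.996, 0.087, 0.0, -0.0]
contact_force: [-6.0, -2.2, 9.5]
width: 0.004
grasp_force: 5.0
```

{"fn": "servo_tool", "kwargs": {"rows": [[[0.03,0,0.4,0,0,0,-1],[0.02,0,0.3,0,0,0,-1]]]}}

```text
t: 25.22
ee_pos: [543.1, -82.5, 153.4]
tool_rot: [0.996, 0.087, -0.0, -0.0]
contact_force: [-9.1, -3.2, 10.6]
width: 0.004
grasp_force: 5.8
```

{"fn": "servo_tool", "kwargs": {"rows": [[[0,0,0.35,0,0,0,-1],[0,0,0.1,0,0,0,-1]]]}}

```text
t: 25.48
ee_pos: [543.5, -82.5, 140.0]
tool_rot: [0.996, 0.087, -0.0, -0.0]
contact_force: [-6.8, -2.1, 10.9]
width: 0.004
grasp_force: 5.9
```

{"fn": "servo_tool", "kwargs": {"rows": [[[0,0,0.15,0,0,0,-1],[0,0,0.08,0,0,0,-1],[0,0,0,0,0,0,-1]]]}}

```text
t: 25.85
ee_pos: [543.9, -82.4, 133.6]
tool_rot: [0.996, 0.087, 0.001, -0.0]
contact_force: [-4.7, -2.0, 11.2]
width: 0.007
grasp_force: 5.7
```

{"fn": "servo_tool", "kwargs": {"rows": [[[0,0,-0.6,0,0,0,-1],[0.05,0,-0.6,0,0,0,-1],[0.05,0,-0.55,0,0,0,-1],[0.13,0,-0.55,0,0,0,-1],[0.13,0,-0.55,0,0,0,-1],[0.19,0,-0.55,0,0,0,-1],[0.19,0,-0.55,0,0,0,-1],[0,0,-0.55,0,0,0,-1],[0,0,-0.3,0,0,0,-1],[0,0,0,0,0,0,-1]]]}}

```text
t: 27.1
ee_pos: [566.1, -78.6, 277.6]
tool_rot: [0.996, 0.087, 0.001, -0.0]
contact_force: [-0.8, -0.4, -0.7]
width: 0.005
grasp_force: 0.0
```

{"fn": "servo_tool", "kwargs": {"rows": [[[0,0,0.45,0,0,0,-1],[-0.21,0,0.5,0,0,0,-1],[-0.21,0,0.4,0,0,0,-1],[-0.13,0,0.4,0,0,0,-1]]]}}

```text
t: 27.6
ee_pos: [549.6, -81.5, 225.1]
tool_rot: [0.996, 0.087, 0.001, -0.0]
contact_force: [-2.9, -0.3, 10.4]
width: 0.002
grasp_force: 4.4
```

{"fn": "servo_tool", "kwargs": {"rows": [[[-0.08,0,0.3,0,0,0,-1],[-0.08,0,0.3,0,0,0,-1]]]}}

```text
t: 27.85
ee_pos: [544.8, -82.3, 207.2]
tool_rot: [0.996, 0.087, 0.001, -0.0]
contact_force: [-6.0, -2.0, 11.9]
width: 0.004
grasp_force: 4.9
```

{"fn": "servo_tool", "kwargs": {"rows": [[[-0.05,0,0.25,0,0,0,-1],[-0.02,0,0.25,0,0,0,-1]]]}}

```text
t: 28.1
ee_pos: [542.5, -82.9, 192.9]
tool_rot: [0.996, 0.087, 0.001, 0.0]
contact_force: [-12.5, -0.8, 20.7]
width: 0.009
grasp_force: 9.0
```

It's stiffening. I'll continue in small steps.

{"fn": "servo_tool", "kwargs": {"rows": [[[0,0,0.12,0,0,0,-1],[0,0,0,0,0,0,-1]]]}}

```text
t: 28.35
ee_pos: [542.4, -82.9, 189.8]
tool_rot: [0.996, 0.087, 0.001, 0.0]
contact_force: [-10.8, -0.2, 20.9]
width: 0.005
grasp_force: 9.3
```

{"fn": "servo_tool", "kwargs": {"rows": [[[0,0,0.12,0,0,0,-1],[0,0,0,0,0,0,-1]]]}}

```text
t: 28.6
ee_pos: [542.2, -83.0, 186.4]
tool_rot: [0.996, 0.087, 0.0, 0.0]
contact_force: [-12.5, -1.2, 22.2]
width: 0.002
grasp_force: 10.5
```

{"fn": "servo_tool", "kwargs": {"rows": [[[0,0,0.15,0,0,0,-1],[0,0,0,0,0,0,-1]]]}}

```text
t: 28.85
ee_pos: [541.8, -83.1, 182.1]
tool_rot: [0.996, 0.087, -0.0, 0.0]
contact_force: [-15.6, -1.8, 25.5]
width: 0.004
grasp_force: 12.0
```

{"fn": "servo_tool", "kwargs": {"rows": [[[0,0,0.15,0,0,0,-1],[0,0,0,0,0,0,-1]]]}}

```text
t: 29.1
ee_pos: [541.6, -83.2, 177.8]
tool_rot: [0.996, 0.087, -0.0, 0.001]
contact_force: [-18.7, -2.2, 29.5]
width: 0.006
grasp_force: 13.6
```

{"fn": "servo_tool", "kwargs": {"rows": [[[0,0,0.15,0,0,0,-1],[0,0,0,0,0,0,-1]]]}}

```text
t: 29.35
ee_pos: [541.4, -83.3, 173.6]
tool_rot: [0.996, 0.087, -0.001, 0.001]
contact_force: [-20.2, -2.7, 32.4]
width: 0.007
grasp_force: 15.1
```

{"fn": "servo_tool", "kwargs": {"rows": [[[-0.05,0,0.15,0,0,0,-1],[0,0,0,0,0,0,-1]]]}}

```text
t: 29.6
ee_pos: [540.8, -83.4, 169.7]
tool_rot: [0.996, 0.087, 0.001, 0.001]
contact_force: [-17.4, -0.8, 33.2]
width: 0.005
grasp_force: 16.4
```

{"fn": "servo_tool", "kwargs": {"rows": [[[0,0,0.12,0,0,0,-1],[0,0,0,0,0,0,-1]]]}}

```text
t: 29.85
ee_pos: [540.6, -83.5, 166.3]
tool_rot: [0.996, 0.087, 0.0, 0.001]
contact_force: [-20.4, -2.0, 34.7]
width: 0.007
grasp_force: 17.8
```

{"fn": "servo_tool", "kwargs": {"rows": [[[0,0,0.12,0,0,0,-1],[0,0,0,0,0,0,-1]]]}}

```text
t: 30.1
ee_pos: [540.3, -83.5, 162.8]
tool_rot: [0.996, 0.087, 0.0, 0.001]
contact_force: [-23.9, -0.7, 38.1]
width: 0.009
grasp_force: 19.2
```

{"fn": "servo_tool", "kwargs": {"rows": [[[-0.04,0,0.12,0,0,0,-1],[0,0,0,0,0,0,-1]]]}}

```text
t: 30.35
ee_pos: [540.1, -83.6, 159.8]
tool_rot: [0.996, 0.087, 0.002, 0.001]
contact_force: [-18.9, 0.9, 39.0]
width: 0.008
grasp_force: 20.1
```

{"fn": "servo_tool", "kwargs": {"rows": [[[-0.02,0,0.12,0,0,0,-1],[0,0,0,0,0,0,-1]]]}}

```text
t: 30.6
ee_pos: [539.9, -83.6, 156.7]
tool_rot: [0.996, 0.087, 0.002, 0.001]
contact_force: [-18.3, 0.4, 41.4]
width: 0.004
grasp_force: 21.3
```

{"fn": "servo_tool", "kwargs": {"rows": [[[-0.02,0,0.12,0,0,0,-1],[0,0,0,0,0,0,-1]]]}}

```text
t: 30.85
ee_pos: [539.8, -83.6, 153.5]
tool_rot: [0.996, 0.087, 0.003, 0.001]
contact_force: [-17.1, 1.5, 45.4]
width: 0.008
grasp_force: 22.5
```

{"fn": "servo_tool", "kwargs": {"rows": [[[0.02,0,0.2,0,0,0,-1],[0,0,0,0,0,0,-1]]]}}

```text
t: 31.1
ee_pos: [539.9, -83.7, 147.6]
tool_rot: [0.996, 0.087, 0.002, 0.001]
contact_force: [-21.4, 1.4, 48.5]
width: 0.003
grasp_force: 25.1
```

{"fn": "servo_tool", "kwargs": {"rows": [[[0.02,0,0.2,0,0,0,-1],[0,0,0,0,0,0,-1]]]}}

```text
t: 31.35
ee_pos: [540.1, -83.6, 141.8]
tool_rot: [0.996, 0.087, 0.002, 0.001]
contact_force: [-25.2, 0.7, 52.6]
width: 0.007
grasp_force: 27.6
```

{"fn": "servo_tool", "kwargs": {"rows": [[[0.02,0,0.15,0,0,0,-1],[0,0,0,0,0,0,-1]]]}}

```text
t: 31.6
ee_pos: [540.4, -83.6, 137.5]
tool_rot: [0.996, 0.087, 0.001, 0.001]
contact_force: [-27.7, 0.5, 55.2]
width: 0.004
grasp_force: 29.3
```

{"fn": "servo_tool", "kwargs": {"rows": [[[0,0,-0.5,0,0,0,-1],[0.05,0,-0.5,0,0,0,-1],[0.08,0,-0.5,0,0,0,-1],[0.13,0,-0.5,0,0,0,-1],[0.16,0,-0.5,0,0,0,-1],[0.22,0,-0.5,0,0,0,-1],[0.22,0,-0.5,0,0,0,-1],[0,0,-0.5,0,0,0,-1],[0,0,-0.5,0,0,0,-1],[0,0,-0.3,0,0,0,-1],[0,0,0,0,0,0,-1]]]}}

```text
t: 32.98
ee_pos: [566.4, -78.5, 276.8]
tool_rot: [0.996, 0.087, 0.001, -0.0]
contact_force: [0.1, -1.0, 0.2]
width: 0.006
grasp_force: 0.0
```

Run:
```python
from h import *
im=viewer.capture("side")[110:250,310:440,::-1]; im=cv2.resize(im,None,fx=4.2,fy=4.2,interpolation=cv2.INTER_CUBIC)
cv2.imwrite("pics/f.png",im)
```

```text
(no output)
```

View pics/f.png

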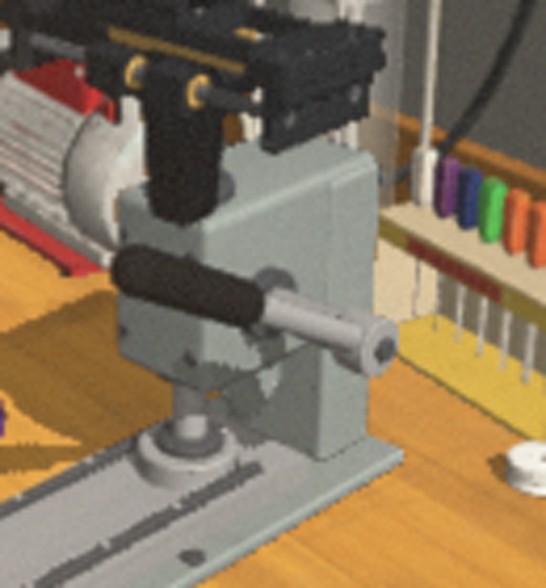

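The foot, at crop (188,435), sits on the disc and the lever is back up. I'll make one more partial stroke to confirm the ram is bottomed out.

{"fn": "servo_tool", "kwargs": {"rows": [[[0,0,0.45,0,0,0,-1],[-0.21,0,0.4,0,0,0,-1],[-0.1,0,0.3,0,0,0,-1]]]}}

```text
t: 33.4
ee_pos: [557.0, -80.1, 241.7]
tool_rot: [0.996, 0.087, 0.001, -0.0]
contact_force: [-1.3, 0.8, 8.1]
width: 0.008
grasp_force: 3.2
```

{"fn": "servo_tool", "kwargs": {"rows": [[[-0.15,0,0.3,0,0,0,-1],[-0.1,0,0.3,0,0,0,-1]]]}}

```text
t: 33.65
ee_pos: [549.7, -81.4, 224.0]
tool_rot: [0.996, 0.087, 0.001, -0.0]
contact_force: [-3.2, -0.1, 8.6]
width: 0.006
grasp_force: 3.5
```

{"fn": "servo_tool", "kwargs": {"rows": [[[-0.1,0,0.3,0,0,0,-1],[-0.05,0,0.3,0,0,0,-1]]]}}

```text
t: 33.9
ee_pos: [545.1, -82.3, 206.0]
tool_rot: [0.996, 0.087, 0.001, -0.0]
contact_force: [-5.0, -1.2, 9.7]
width: 0.004
grasp_force: 4.2
```

{"fn": "servo_tool", "kwargs": {"rows": [[[-0.05,0,0.3,0,0,0,-1],[-0.02,0,0.2,0,0,0,-1]]]}}

```text
t: 34.15
ee_pos: [542.7, -82.8, 191.8]
tool_rot: [0.996, 0.087, 0.0, 0.0]
contact_force: [-11.0, -0.3, 20.4]
width: 0.002
grasp_force: 9.3
```

{"fn": "servo_tool", "kwargs": {"rows": [[[0,0,0.3,0,0,0,-1],[0,0,0.3,0,0,0,-1]]]}}

```text
t: 34.4
ee_pos: [541.9, -83.1, 175.1]
tool_rot: [0.996, 0.087, -0.001, 0.001]
contact_force: [-24.0, -2.7, 34.4]
width: 0.007
grasp_force: 16.1
```

{"fn": "servo_tool", "kwargs": {"rows": [[[0,0,0.3,0,0,0,-1],[0,0,0.2,0,0,0,-1]]]}}

```text
t: 34.65
ee_pos: [540.6, -83.4, 160.7]
tool_rot: [0.996, 0.087, -0.002, 0.001]
contact_force: [-33.8, -3.8, 43.7]
width: 0.01
grasp_force: 22.0
```

It stiffens at the same lever angle as before, so the ram is bottomed. I'll finish this stroke, then return and clear the lever.

{"fn": "servo_tool", "kwargs": {"rows": [[[-0.1,0,0.25,0,0,0,-1],[0,0,0.25,0,0,0,-1],[0.02,0,0.25,0,0,0,-1],[0.02,0,0.2,0,0,0,-1],[0,0,0,0,0,0,-1]]]}}

```text
t: 35.28
ee_pos: [540.9, -83.4, 134.8]
tool_rot: [0.996, 0.087, 0.001, 0.001]
contact_force: [-30.4, 1.6, 58.1]
width: 0.005
grasp_force: 30.7
```

{"fn": "servo_tool", "kwargs": {"rows": [[[0,0,-0.5,0,0,0,-1],[0.05,0,-0.5,0,0,0,-1],[0.08,0,-0.5,0,0,0,-1],[0.13,0,-0.5,0,0,0,-1],[0.16,0,-0.5,0,0,0,-1],[0.2,0,-0.5,0,0,0,-1],[0.2,0,-0.5,0,0,0,-1],[0,0,-0.5,0,0,0,-1],[0,0,-0.5,0,0,0,-1],[0,0,-0.6,0,0,0,-1],[0,0,-0.8,0,0,0,-1],[0,0,-0.8,0,0,0,-1],[0,0,0,0,0,0,-1],[0,0,0,0,0,0,-1],[0,0,0,0,0,0,-1],[0,0,0,0,0,0,-1]]]}}

```text
t: 37.28
ee_pos: [565.6, -78.6, 330.4]
tool_rot: [0.996, 0.087, 0.001, -0.001]
contact_force: [0.2, -0.2, 0.2]
width: 0.006
grasp_force: 0.0
```

Run:
```python
from h import *
crop("side",320,180,60,60,9,"pics/g.png")
```

```text
(no output)
```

View pics/g.png

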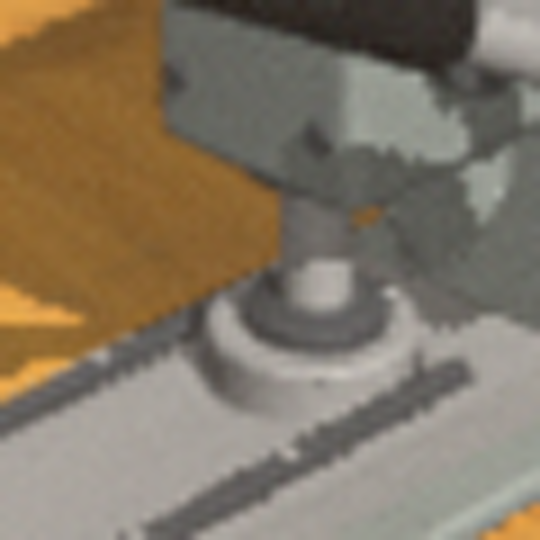

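The foot at crop (315,310) is pressed flat and central on the seated disc. The lever is back up and the robot is clear, so I'm handing the job in.

```bash
python3 -c "
from cell import ticket; print(ticket.sign_off())"
```

```text
the job is handed in; nothing more can be done
None
```

I handed the job in at about 37 s: the disc is in the pocket, the ram is down on it, the lever is back up and the arm is clear. Full ram travel is inferred from the lever going stiff at the same angle on the last two strokes; I saw no sign of the tub, sleeve or dish being touched but didn't re-measure them, and the sign-off gave no verdict.

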